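# Feed a pack of tubes to the end stop with the star wheel

## Task

On the packing bench, turn the star wheel that is mounted on the pack feeder by pushing its spokes round one after another, anticlockwise seen from above, until the pusher has brought the pack of paper tubes in the lane up to the end stop. Work the wheel only: do not touch the pack or the pusher with the robot, and leave the spare star wheel on the bench where it lies. Then let go and move clear.

Things in the scene. Friction and masses are not known exactly. Their poses are not given: they have to be found in the camera images.
- feeder: Pack feeder, fixed: steel plate 300 (x) x 400 (y) x 12 mm, origin centre of its underside; offsets in its frame, mm. Star wheel's upright axis at x -70, y 0. Pack lane parallel to y at x +90; end stop face at y +150. A clear guard (top z 134) covers the wheel where x is above -45: spokes are reached only on the robot's side. Under them there: a hub post of radius 18, else nothing above z 40.
- starwheel (a joint): Angle (rad, anticlockwise from above, 0 to 4.6) of the mounted aluminium star wheel, 190 mm across, hub top z 126: five spokes 14 x 14 mm, centres at z 110, with end knobs 20 mm wide. Spoke k points at joint + 72k degrees from feeder +x. Turns at 1 to 5 N, stays put. Drives the pusher 26 mm/rad to +y, face at feeder y -50 + 26 x joint; pack meets the stop at about 3.85.
- pack_center (a point): Centre of the loose pack of 15 strapped paper tubes in the feeder's lane, ahead of the pusher: a block 80 (x) x 100 (y) x 60 mm tall, about 0.45 kg, centre 42 mm above the bench. At the end stop its centre is at feeder y +100 mm.
- pusher: Sliding steel plate that drives the pack along the lane, 84 x 8 x 55 mm, top 69 mm above the bench, geared to the star wheel. Origin level with its pushing face, at bench height, at feeder x 0 (the plate is centred at feeder x +90 mm); axes as the feeder's.
- spare_wheel: A spare star wheel like the mounted one, lying flat and loose on the bench beside the feeder, 190 mm across, 32 mm high; origin under its centre. A bystander, as are a finished pack and a bowl.
Not all that is in view belongs to the job. Leave any pink look-alike of the part that bears pack_center alone.

How it is judged:
At the end, for the whole second after the job is handed in: The pack stands flat in the lane, at rest, with no more than 12 mm left between it and the end stop (y of pack_center in the frame of feeder above 0.088 m and z of pack_center in the frame of feeder below 0.05 m and angle between pack_center's own z axis and vertical below 0.15 rad and linear speed of pack below 0.02 m/s); the robot touches nothing.
It fails at once if the robot touches the pack (contact force between any of the fingers, the arm and pack above 1 N).
It fails at once if the robot touches the pusher (contact force between any of the fingers, the arm and pusher above 1 N).
It fails at once if the spare star wheel is moved by more than 20 mm (distance of spare_wheel from where it was at the start of the episode above 0.02 m).
It also fails if it takes over 58 s, if anything falls off the work surface, if the arm or the gripper's body presses on something with over 40 N, if the wrist force passes 120 N, or if a joint passes its speed limit or range.

## Robot

A 7-joint arm with a two-finger parallel gripper is mounted at the origin on the work surface. World frame = base frame: x ahead of the robot, y to its left, z up, the work surface at z = 0. Lengths are in m, angles in rad, forces in N, time in s.
With the tool pointing down it reaches from about 0.4 to 0.85 m from the base axis. Payload 10.4 kg.
Tool frame: the origin (TCP) lies on the mounting face of the last link; the fingertips stand r.tips_ahead ahead of it and the grasp point (between the pads) lies 164 mm ahead of it (r.tips_ahead is the distance from the TCP to the fingertips, in m); z points along the fingers, y is the line along which they close (so a half turn about z gives the same grasp; the last joint's range is limited). The gripper opens to 87 mm and grips with 3 to 60 N. Pads are 19 mm wide; open, the fingers measure 117 mm over their backs; the gripper's body (75 mm by 190 mm) begins 51 mm behind the grasp point.
Start: joints at [-1.335, 0.332, -0.065, 1.46, 0.022, 1.35, -0.088], TCP at [0.16, 0.604, 0.405] pointing down, gripper open.
Joint ranges: [-2.6, 2.6], [-0.5, 2.12], [-1.47, 1.34], [0.16, 2.42], [-1.27, 4.41], [0.06, 2.06], [-2.6, 2.6]. Speed limits (rad/s): [2.22, 2.22, 2.79, 2.79, 3.14, 3.14, 3.14].

## Interface

Orientations are given as a unit quaternion [x, y, z, w].
In Python, from bench import telemetry, imaging, job, r gives the robot as it stands.
- The arm moves only by the tool move_arm, never from a script. Its argument "steps" is a list of rows, each an object of numbers: "dx", "dy", "dz": the shift along the tool's x, y, z in cm; "spin": the turn about the tool's z in rad. In form: [{"dx": .., "dy": .., "dz": .., "spin": ..}, ...]. A call has 1 to 12 rows; each row shifts and turns the commanded pose from where the row before left it, along the tool's axes as they then stand; what a row does not reach is not made up. A row lasts 1/10 s, in which the tool goes at most 50 mm and 8.59 degrees, less where a joint would pass 70% of its speed; a pose out of reach is approached as far as the arm can. A call with a gripper value outside its range is refused whole. "claw" is the finger opening in cm, from 0 to 8.7, set as the call begins (left out, the last holds). The fingers move at their own pace and stop on an object; "squeeze" is the grip in N (left out, the last holds). Time passes only in rows, so rows that do not move let the fingers close. It gives the time, the measured TCP pose, the force, the opening and the grip force at its end, in the units of the state.
- telemetry.read_state(): the state, without advancing time (a new reading comes with each control period).
- imaging.camera(name): name is "side" or "top"; returns a dict with "img" (420x560x3 uint8, red, green, blue), "camera_matrix" (3x3 intrinsics, pixels), "R" (3x3) and "t" (3): a world point X has camera coordinates R X + t. Camera axes: x right, y down, z forward; pixel columns grow to the right and rows downward; lengths in m; the calibration is good to about 2 mm. A picture is of the moment at which its call begins. There is no depth.
- job.close_job(): hands the job in; it is judged then, once.
The state is a dict: "time": time; "joint_positions": joint angles; "joint_vel": joint speeds; "joint_torque": joint torques, N m; "ee_pos": TCP position; "eef_rot": TCP orientation; "ft_force": force on the tool from outside, world axes, zero at the start; "torque": the same for the moment, N m; "width": finger opening in m; "grip_force": force on a finger pad.
Only numpy, scipy, OpenCV 4.12 (cv2) and the standard library are available. Lean on these libraries where they do the work, as an engineer would, in place of code of your own. Each camera call takes 0.05 s, during which the arm holds its last target. There are 200 camera calls.

## Working session

There is one attempt and no reset: what is moved stays moved. The work goes in short steps, Python scripts to look and compute and a tool call to move; the robot and the scene stay as the last step left them, time stands still between calls to the robot, and variables do not carry over. Pictures are saved under pics/ and viewed, at most 10 in all, crops included, and the job is handed in when it is done.

Besides the shell and the picture viewer there is one more tool, called after "Call:" in YAML: its name, and indented under it one key for each argument. move_arm: Moves the arm, as the interface text tells. Its arguments: {"type":"object","properties":{"steps":{"type":"array","items":{"type":"object","properties":{"dx":{"type":"number"},"dy":{"type":"number"},"dz":{"type":"number"},"spin":{"type":"number"}}}},"claw":{"type":"number"},"squeeze":{"type":"number"}},"required":["steps"]}

```bash
mkdir -p pics; ls; python3 - <<'E'
from bench import telemetry, imaging, job, r
import cv2,numpy as np
s=telemetry.read_state(); print({k:np.round(v,3).tolist() for k,v in s.items()}, r.tips_ahead)
for n in("top","side"):
    c=imaging.camera(n); cv2.imwrite(f"pics/{n}0.png",c["img"][...,::-1]); np.savez(f"{n}0.npz",**c)
    print(n,c["camera_matrix"].round(1).tolist(),c["R"].round(3).tolist(),c["t"].round(3).tolist())
E
```

```text
pics
{'time': 0.0, 'joint_positions': [-1.335, 0.333, -0.065, 1.461, 0.022, 1.35, -0.089], 'joint_vel': [-0.002, -0.0, -0.001, 0.0, -0.001, 0.0, 0.0], 'joint_torque': [-0.0, -62.325, 0.025, -38.99, -0.061, 0.04, 0.0], 'ee_pos': [0.16, 0.604, 0.404], 'eef_rot': [0.129, 0.992, -0.001, -0.0], 'ft_force': [-0.418, -0.233, 0.77], 'torque': [0.0, -0.044, -0.025], 'grip_force': 0.0, 'width': 0.087} 0.1822
top [[406.7, 0.0, 279.1], [0.0, 406.7, 205.5], [0.0, 0.0, 1.0]] [[0.006, -1.0, 0.003], [-0.998, -0.006, -0.062], [0.062, -0.002, -0.998]] [-0.029, 0.547, 1.146]
side [[466.0, 0.0, 281.1], [0.0, 466.0, 210.0], [0.0, 0.0, 1.0]] [[0.994, -0.106, 0.026], [-0.028, -0.481, -0.876], [0.105, 0.87, -0.481]] [-0.522, 0.086, 1.611]
```

View pics/top0.png

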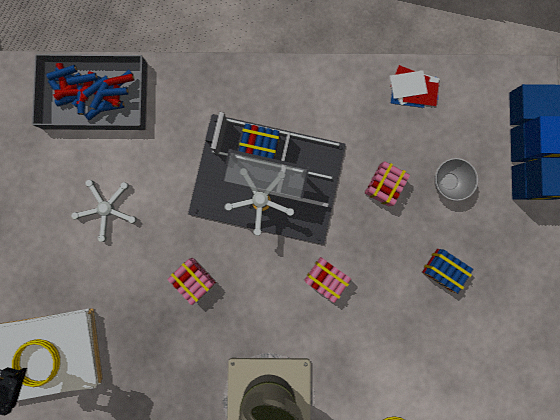

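View pics/side0.png

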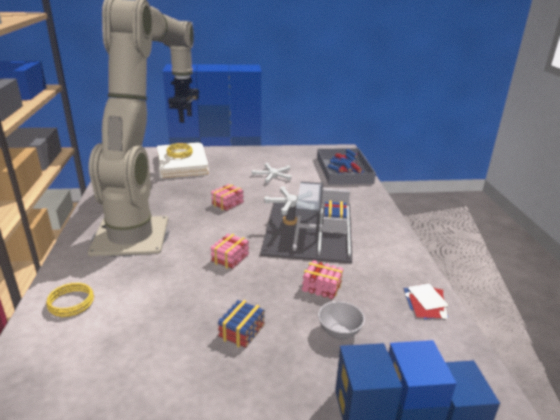

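The top view shows the mounted wheel's hub at (260,200) on the dark feeder plate and the spare wheel at (104,209). The pack is blue and red with yellow straps at (260,140), with the end stop left of it at about (215,132) and the pusher right of it at about (286,147). There are pink look-alikes at (192,281), (328,280) and (388,183), and a finished pack at (448,270).

Candidates for the wheel are (260,200) and (104,209). I choose (260,200), because it is on the feeder and partly under the guard. I'll check that in a close crop.

```bash
cat > h.py <<'E'
import numpy as np,cv2
def ray(c,uv,z):
    K,R,t=c["camera_matrix"],c["R"],c["t"]; o=-R.T@t
    d=R.T@np.linalg.solve(K,np.array([uv[0],uv[1],1.])); return o+d*(z-o[2])/d[2]
def proj(c,X):
    p=c["camera_matrix"]@(c["R"]@np.asarray(X)+c["t"]); return p[:2]/p[2]
E
python3 - <<'E'
from h import *
c=np.load("top0.npz"); im=c["img"]
hsv=cv2.cvtColor(im,cv2.COLOR_RGB2HSV)
m=((hsv[...,2]<85)).astype(np.uint8); m[:100]=0;m[260:]=0;m[:,:170]=0;m[:,360:]=0
m=cv2.morphologyEx(m,cv2.MORPH_OPEN,np.ones((5,5)))
m=cv2.morphologyEx(m,cv2.MORPH_CLOSE,np.ones((15,15)))
cs,_=cv2.findContours(m,0,2); k=max(cs,key=cv2.contourArea)
P=np.array([ray(c,p[0],.012)[:2] for p in k]).astype(np.float32)
rc=cv2.minAreaRect(P); print(rc); print(cv2.boxPoints(rc))
for n,uv,z in(("hub",(260,199),.126),("spare",(104,209),.03)): print(n,ray(c,uv,z))
big=cv2.resize(im[100:260,175:360],None,fx=4,fy=3.7,interpolation=cv2.INTER_CUBIC) if 0 else cv2.resize(im[105:255,180:355],None,fx=4,fy=4,interpolation=cv2.INTER_CUBIC)
cv2.drawContours(big,[((k-[180,105])*4).astype(int)],-1,(0,255,0),1)
cv2.imwrite("pics/crop1.png",big[...,::-1])
E
```

```text
((0.6046154499053955, 0.013598889112472534), (0.4037349224090576, 0.33812272548675537), 77.45465087890625)
[[ 0.39574242 -0.14672667]
 [ 0.7257923  -0.22017106]
 [ 0.8134885   0.17392445]
 [ 0.4834386   0.24736884]]
hub [0.55709193 0.02434631 0.126     ]
spare [0.53345696 0.46862125 0.03      ]
```

View pics/crop1.png

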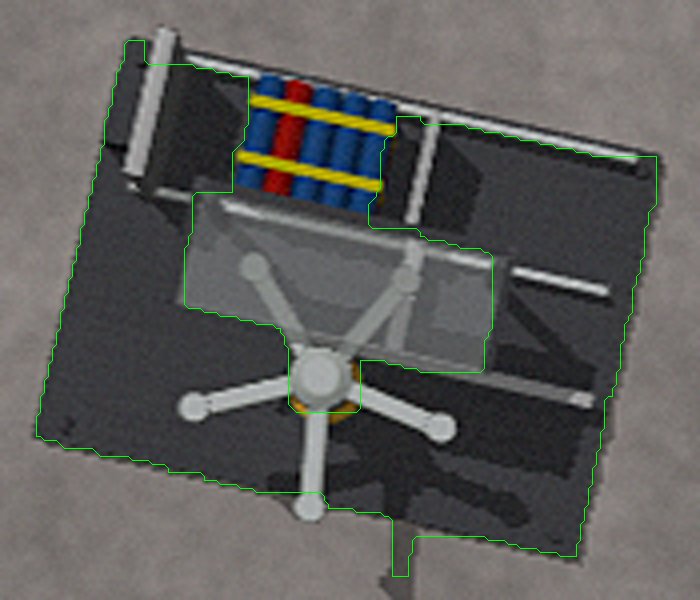

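The crop confirms the wheel choice: hub at crop (321,377), with three free spokes whose knobs are at (193,406), (310,508) and (441,428). The other two spokes are under the guard. The plate corners are at crop (38,437), (127,40), (658,157) and (578,558).

```bash
python3 - <<'E'
from h import *
c=np.load("top0.npz")
f=lambda u,v:(u/4+180-.4,v/4+105-.4)
C=[ray(c,f(*p),.012)[:2] for p in((38,437),(127,40),(658,157),(578,558))]
print(np.round(C,4)); ctr=np.mean(C,0)
print("sizes",[np.linalg.norm(C[i]-C[(i+1)%4]) for i in range(4)])
y=(C[0]-C[3])/np.linalg.norm(C[0]-C[3])+(C[1]-C[2])/np.linalg.norm(C[1]-C[2]); y/=np.linalg.norm(y); x=np.array([y[1],-y[0]])
yaw=np.arctan2(x[1],x[0]); print("ctr",ctr,"yaw",yaw,np.degrees(yaw))
hub=ray(c,f(321,377),.126)[:2]; print("hub",hub,"pred",ctr-.07*x)
for p in((193,406),(310,508),(441,428),(407,279),(254,268)):
    k=ray(c,f(*p),.117)[:2]; d=k-hub; print(k.round(4),np.linalg.norm(d).round(4),np.degrees(np.arctan2(d[1],d[0])-yaw).round(1)%360)
for n,p,z in(("pushertop",(417,200),.069),("packctr",(312,145),.072),("stop",(155,110),.07)):
    q=ray(c,f(*p),z)[:2]-ctr; print(n,q@x,q@y)
E
```

```text
[[ 0.522   0.2323]
 [ 0.8114  0.1733]
 [ 0.7279 -0.213 ]
 [ 0.438  -0.1547]]
sizes [np.float64(0.295387097677922), np.float64(0.39514950733692017), np.float64(0.2957398673964862), np.float64(0.3960041532807696)]
ctr [0.62481289 0.00945666] yaw -0.2133799809175887 -12.225772339159876
hub [0.55747954 0.02473874] pred [0.55640044 0.02428017]
[0.5387 0.1085] 0.0859 114.9
[0.4727 0.0315] 0.0851 187.6
[ 0.5253 -0.0535] 0.0846 259.9
[ 0.6231 -0.0307] 0.0859 332.0
[0.6297 0.0698] 0.0851 44.2
pushertop 0.06831264278836878 -0.03337898158031645
packctr 0.0892700293173081 0.0452917833792016
stop 0.08986590705689279 0.1565257110557736
```

Pose checks agree: hub at (0.557, 0.025), feeder yaw −12.2°, spokes at joint ≈ 43.7° (0.76 rad), and the pusher face fits that angle. Plan: use the closed fingers as a peg at radius 58 mm and make three pushes of about 60° on the robot's side, with tips at z ≈ 0.095.

Call:
move_arm:
  steps:
    - {"dx": -2,"dy": -1.8}
    - {"dx": -2,"dy": -1.8}
    - {"dx": -2,"dy": -1.8}
    - {"dx": -2,"dy": -1.8}
    - {"dx": -2,"dy": -1.8}
    - {"dx": -2,"dy": -1.8}
    - {"dx": -2,"dy": -1.8}
    - {"dx": -2,"dy": -1.8}
    - {"dx": -2,"dy": -1.8}
    - {"dx": -2,"dy": -1.8}
    - {"dx": -2,"dy": -1.8}
    - {"dx": -2,"dy": -1.8}
  claw: 0
  squeeze: 20

```text
$.steps[0]: bad value
```

Call:
move_arm:
  steps:
    - {"dx": -2,"dy": -1.8}
    - {"dx": -2,"dy": -1.8}
    - {"dx": -2,"dy": -1.8}
    - {"dx": -2,"dy": -1.8}
    - {"dx": -2,"dy": -1.8}
    - {"dx": -2,"dy": -1.8}
    - {"dx": -2,"dy": -1.8}
    - {"dx": -2,"dy": -1.8}
    - {"dx": -2,"dy": -1.8}
    - {"dx": -2,"dy": -1.8}
    - {"dx": -2,"dy": -1.8}
    - {}

```text
$.steps[0]: bad value
```

```bash
cat > plan.py <<'E'
# plan.py a0 a1 n z: tool-frame rows (cm) from current pose to circle r=58 at feeder angle a0, then arc to a1
import sys; from h import *
from bench import telemetry
from scipy.spatial.transform import Rotation as Ro
a0,a1,n,z=map(float,sys.argv[1:5]); s=telemetry.read_state()
R=Ro.from_quat(s["eef_rot"]).as_matrix(); p=np.array(s["ee_pos"])
print("tool",p.round(4),"t",s["time"],"w",s["width"],"F",np.round(s["ft_force"],1)); print(R.round(3).tolist())
pt=lambda a:np.array([.557+.058*np.cos(np.radians(a)-.2134),.0246+.058*np.sin(np.radians(a)-.2134),z+.1822])
print("to start",(R.T@(pt(a0)-p)*100).round(2))
A=np.linspace(a0,a1,int(n)+1)
for i in range(int(n)): print((R.T@(pt(A[i+1])-pt(A[i]))*100).round(2)[:2].tolist())
E
python3 plan.py 155 225 14 .097
```

```text
tool [0.1599 0.6041 0.404 ] t 0.1 w 0.08718776064713767 F [-0.2  0.7  0.5]
[[-0.967, 0.256, -0.0], [0.256, 0.967, -0.001], [-0.0, -0.001, -1.0]]
to start [-47.85 -43.63  12.54]
[0.17, -0.48]
[0.13, -0.49]
[0.09, -0.5]
[0.04, -0.5]
[-0.0, -0.51]
[-0.04, -0.5]
[-0.09, -0.5]
[-0.13, -0.49]
[-0.17, -0.48]
[-0.21, -0.46]
[-0.25, -0.44]
[-0.29, -0.41]
[-0.33, -0.39]
[-0.36, -0.36]
```

All fields appear to be required.

Call:
move_arm:
  steps:
    - {"dx": -2,"dy": -1.8,"dz": 0,"spin": 0}
    - {"dx": -2,"dy": -1.8,"dz": 0,"spin": 0}
    - {"dx": -2,"dy": -1.8,"dz": 0,"spin": 0}
    - {"dx": -2,"dy": -1.8,"dz": 0,"spin": 0}
    - {"dx": -2,"dy": -1.8,"dz": 0,"spin": 0}
    - {"dx": -2,"dy": -1.8,"dz": 0,"spin": 0}
    - {"dx": -2,"dy": -1.8,"dz": 0,"spin": 0}
    - {"dx": -2,"dy": -1.8,"dz": 0,"spin": 0}
    - {"dx": -2,"dy": -1.8,"dz": 0,"spin": 0}
    - {"dx": -2,"dy": -1.8,"dz": 0,"spin": 0}
    - {"dx": -2,"dy": -1.8,"dz": 0,"spin": 0}
    - {"dx": -2,"dy": -1.8,"dz": 0,"spin": 0}
  claw: 0
  squeeze: 20

```text
time: 1.3
ee_pos: [0.3371, 0.3329, 0.4045]
eef_rot: [0.129, 0.992, -0.0, -0.0]
ft_force: [0.2, -0.0, -0.1]
width: 0.0029
grip_force: 0.0
```

Call:
move_arm:
  steps:
    - {"dx": -2,"dy": -1.8,"dz": 0,"spin": 0}
    - {"dx": -2,"dy": -1.8,"dz": 0,"spin": 0}
    - {"dx": -2,"dy": -1.8,"dz": 0,"spin": 0}
    - {"dx": -2,"dy": -1.8,"dz": 0,"spin": 0}
    - {"dx": -2,"dy": -1.8,"dz": 0,"spin": 0}
    - {"dx": -2,"dy": -1.8,"dz": 0,"spin": 0}
    - {"dx": -2,"dy": -1.8,"dz": 0,"spin": 0}
    - {"dx": -2,"dy": -1.8,"dz": 0,"spin": 0}
    - {"dx": -2,"dy": -1.8,"dz": 0,"spin": 0}
    - {"dx": -2,"dy": -1.8,"dz": 0,"spin": 0}
    - {"dx": -2,"dy": -1.8,"dz": 0,"spin": 0}
    - {"dx": 0,"dy": 0,"dz": 0,"spin": 0}

```text
time: 2.5
ee_pos: [0.4998, 0.0829, 0.4045]
eef_rot: [0.132, 0.991, -0.001, 0.0]
ft_force: [-0.6, -0.2, 0.3]
width: 0.0003
grip_force: 0.0
```

```bash
python3 plan.py 155 225 1 .097
```

```text
tool [0.4998 0.0829 0.4045] t 2.5 w 0.000336455714882931 F [-0.6 -0.2  0.3]
[[-0.965, 0.261, 0.0], [0.261, 0.965, -0.001], [-0.001, -0.001, -1.0]]
to start [-1.66 -1.94 12.54]
[-1.48, -6.49]
```

Call:
move_arm:
  steps:
    - {"dx": -0.9,"dy": -1.0,"dz": 0,"spin": 0}
    - {"dx": -0.9,"dy": -1.0,"dz": 0,"spin": 0}
    - {"dx": 0,"dy": 0,"dz": 2,"spin": 0}
    - {"dx": 0,"dy": 0,"dz": 2,"spin": 0}
    - {"dx": 0,"dy": 0,"dz": 2,"spin": 0}
    - {"dx": 0,"dy": 0,"dz": 2,"spin": 0}
    - {"dx": 0,"dy": 0,"dz": 0,"spin": 0}

```text
time: 3.2
ee_pos: [0.5098, 0.0629, 0.3223]
eef_rot: [0.129, 0.992, -0.001, -0.002]
ft_force: [-1.5, -0.1, -0.5]
width: 0.0006
grip_force: 0.0
```

```bash
python3 plan.py 155 225 1 .097; python3 - <<'E'
from bench import imaging
import cv2
c=imaging.camera("side")["img"][130:290,220:400]; cv2.imwrite("pics/s1.png",cv2.resize(c,None,fx=3.7,fy=3.7)[...,::-1])
E
```

```text
tool [0.5098 0.0629 0.3223] t 3.2 w 0.0005640812980455786 F [-1.5 -0.1 -0.5]
[[-0.967, 0.255, -0.005], [0.255, 0.967, -0.001], [0.004, -0.002, -1.0]]
to start [-0.2  -0.27  4.31]
[-1.45, -6.49]
```

View pics/s1.png

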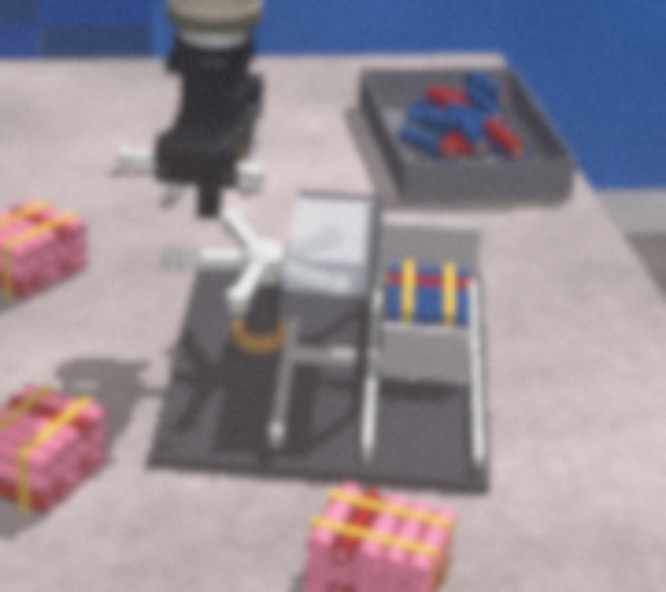

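The closed fingertips at (207,205) hang over the gap between the spokes at (230,215) and (170,258), as planned. I'll lower them and make the first push.

Call:
move_arm:
  steps:
    - {"dx": -0.1,"dy": -0.1,"dz": 1.5,"spin": 0}
    - {"dx": 0,"dy": 0,"dz": 1.5,"spin": 0}
    - {"dx": 0,"dy": 0,"dz": 1.3,"spin": 0}
    - {"dx": 0,"dy": 0,"dz": 0,"spin": 0}
    - {"dx": 0.3,"dy": -1.0,"dz": 0,"spin": 0}
    - {"dx": 0.15,"dy": -1.0,"dz": 0,"spin": 0}
    - {"dx": 0,"dy": -1.0,"dz": 0,"spin": 0}
    - {"dx": -0.15,"dy": -1.0,"dz": 0,"spin": 0}
    - {"dx": -0.3,"dy": -0.95,"dz": 0,"spin": 0}
    - {"dx": -0.45,"dy": -0.85,"dz": 0,"spin": 0}
    - {"dx": -0.6,"dy": -0.8,"dz": 0,"spin": 0}
    - {"dx": 0,"dy": 0,"dz": 0,"spin": 0}

```text
time: 4.45
ee_pos: [0.5053, -0.0071, 0.2817]
eef_rot: [0.13, 0.992, -0.0, -0.0]
ft_force: [0.5, 0.8, -0.3]
width: 0.0004
grip_force: 0.0
```

```bash
cat >> h.py <<'E'
def wheel(name,crop=None):
    from bench import imaging
    c=imaging.camera("top"); im=c["img"]; cv2.imwrite(f"pics/{name}.png",cv2.resize(im[105:255,180:355],None,fx=4,fy=4,interpolation=cv2.INTER_CUBIC)[...,::-1]); np.savez(f"{name}.npz",**c)
E
python3 plan.py 225 225 1 .097;python3 -c "import h;h.wheel('w1')"
```

```text
tool [ 0.5053 -0.0071  0.2817] t 4.45 w 0.0003827820817337604 F [ 0.5  0.8 -0.3]
[[-0.966, 0.258, -0.0], [0.258, 0.966, -0.001], [-0.0, -0.001, -1.0]]
to start [-0.28  0.1   0.25]
[0.0, 0.0]
```

View pics/w1.png

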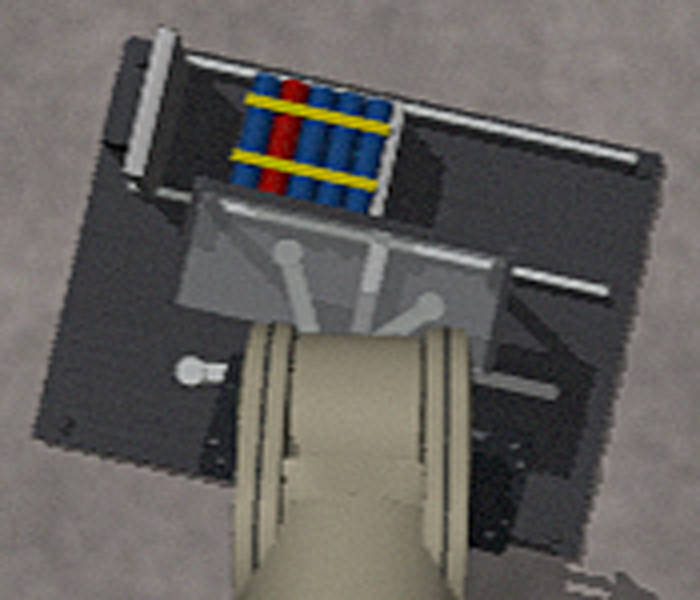

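The knob at (191,370) is the spoke that was under the guard at 44°, now at about 100°, so the wheel has turned about 56°. The pusher at (390,160) has just met the pack, so joint ≈ 1.75. For the second push I'll lift, go back to the next gap (spokes at 100° and 172°), and push that spoke.

```bash
python3 plan.py 136 213 8 .098
```

```text
tool [ 0.5051 -0.0065  0.2816] t 4.5 w 0.00029161138288508084 F [-0.2 -0.1 -0.7]
[[-0.966, 0.257, -0.0], [0.257, 0.966, -0.001], [0.0, -0.001, -1.0]]
to start [0.14 8.17 0.13]
[0.58, -0.78]
[0.44, -0.87]
[0.29, -0.93]
[0.13, -0.96]
[-0.03, -0.97]
[-0.2, -0.95]
[-0.35, -0.91]
[-0.5, -0.84]
```

Call:
move_arm:
  steps:
    - {"dx": 0,"dy": 0.5,"dz": 0,"spin": 0}
    - {"dx": 0,"dy": 0,"dz": -2.5,"spin": 0}
    - {"dx": 0,"dy": 0,"dz": -2.5,"spin": 0}
    - {"dx": 0,"dy": 2,"dz": 0,"spin": 0}
    - {"dx": 0,"dy": 2,"dz": 0,"spin": 0}
    - {"dx": 0.1,"dy": 2,"dz": 0,"spin": 0}
    - {"dx": 0,"dy": 1.7,"dz": 0,"spin": 0}
    - {"dx": 0,"dy": 0,"dz": 0,"spin": 0}
    - {"dx": 0,"dy": 0,"dz": 0,"spin": 0}

```text
time: 5.4
ee_pos: [0.5249, 0.0741, 0.3315]
eef_rot: [0.129, 0.992, -0.0, -0.0]
ft_force: [-0.0, -0.8, -0.5]
width: 0.0006
grip_force: 0.0
```

```bash
python3 plan.py 136 213 1 .098
```

```text
tool [0.5249 0.0741 0.3315] t 5.4 w 0.0006467145631944662 F [-0.  -0.8 -0.5]
[[-0.967, 0.255, -0.0], [0.255, 0.967, -0.001], [0.0, -0.001, -1.0]]
to start [-0.02 -0.13  5.13]
[0.37, -7.21]
```

Call:
move_arm:
  steps:
    - {"dx": 0,"dy": -0.1,"dz": 2,"spin": 0}
    - {"dx": 0,"dy": 0,"dz": 2,"spin": 0}
    - {"dx": 0,"dy": 0,"dz": 1,"spin": 0}
    - {"dx": 0.6,"dy": -0.8,"dz": 0,"spin": 0}
    - {"dx": 0.45,"dy": -0.85,"dz": 0,"spin": 0}
    - {"dx": 0.3,"dy": -0.95,"dz": 0,"spin": 0}
    - {"dx": 0.1,"dy": -0.95,"dz": 0,"spin": 0}
    - {"dx": 0,"dy": -0.95,"dz": 0,"spin": 0}
    - {"dx": -0.2,"dy": -0.95,"dz": 0,"spin": 0}
    - {"dx": -0.35,"dy": -0.9,"dz": 0,"spin": 0}
    - {"dx": -0.5,"dy": -0.85,"dz": 0,"spin": 0}
    - {"dx": 0,"dy": 0,"dz": 0,"spin": 0}

```text
time: 6.6
ee_pos: [0.5025, 0.0028, 0.282]
eef_rot: [0.13, 0.991, -0.0, 0.0]
ft_force: [0.2, 0.4, 0.2]
width: 0.0007
grip_force: 0.0
```

```bash
python3 plan.py 213 213 1 .098;python3 -c "import h;h.wheel('w2')"
```

```text
tool [0.5025 0.0028 0.282 ] t 6.6 w 0.000665099290671147 F [0.2 0.4 0.2]
[[-0.966, 0.258, 0.0], [0.258, 0.966, -0.001], [-0.0, -0.001, -1.0]]
to start [0.   0.13 0.18]
[0.0, 0.0]
```

View pics/w2.png

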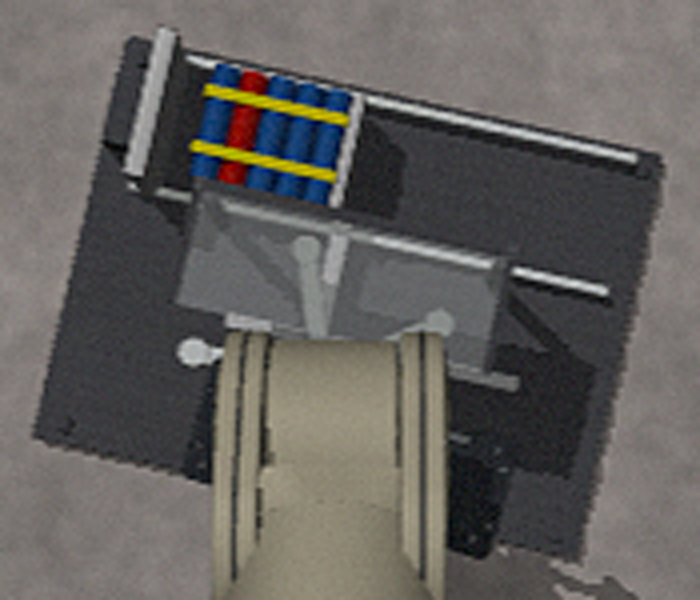

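The knob at (194,351) is now at about 92° (spoke 4), so joint ≈ 164° = 2.86 rad and the pack has moved about 30 mm. I'll measure that exactly, then make the last push from the gap at 128°.

```bash
python3 - <<'E'
from h import *
c=np.load("w2.npz")
for p in((194,351),(307,246),(437,322)):
    d=ray(c,(p[0]/4+179.6,p[1]/4+104.6),.117)[:2]-[.557,.0246]; print(np.linalg.norm(d),np.degrees(np.arctan2(d[1],d[0]))+12.2)
E
python3 plan.py 128 198 8 .098
```

```text
0.08563936723181377 90.26048248355588
0.08808244119326941 19.06294567075036
0.08411098624493148 -51.085533338693054
tool [0.5024 0.0033 0.2818] t 6.65 w 0.0005009446149871787 F [-0.2  0.2  0.1]
[[-0.966, 0.258, -0.0], [0.258, 0.966, -0.001], [-0.0, -0.001, -1.0]]
to start [-0.95  7.86  0.15]
[0.62, -0.63]
[0.52, -0.71]
[0.41, -0.79]
[0.28, -0.84]
[0.15, -0.87]
[0.02, -0.88]
[-0.12, -0.88]
[-0.25, -0.85]
```

Call:
move_arm:
  steps:
    - {"dx": 0,"dy": 0.5,"dz": 0,"spin": 0}
    - {"dx": 0,"dy": 0,"dz": -2.5,"spin": 0}
    - {"dx": 0,"dy": 0,"dz": -2.5,"spin": 0}
    - {"dx": 0,"dy": 2,"dz": 0,"spin": 0}
    - {"dx": -0.2,"dy": 2,"dz": 0,"spin": 0}
    - {"dx": -0.4,"dy": 2,"dz": 0,"spin": 0}
    - {"dx": -0.4,"dy": 1.4,"dz": 0,"spin": 0}
    - {"dx": 0,"dy": 0,"dz": 0,"spin": 0}
    - {"dx": 0,"dy": 0,"dz": 0,"spin": 0}

```text
time: 7.55
ee_pos: [0.5323, 0.0782, 0.3311]
eef_rot: [0.129, 0.992, -0.001, -0.001]
ft_force: [0.7, -0.3, 0.3]
width: 0.0003
grip_force: 0.0
```

```bash
python3 plan.py 128 198 1 .098
```

```text
tool [0.5323 0.0782 0.3311] t 7.55 w 0.00032708097201806065 F [ 0.7 -0.3  0.3]
[[-0.967, 0.256, -0.001], [0.256, 0.967, -0.001], [0.001, -0.001, -1.0]]
to start [ 0.01 -0.13  5.09]
[1.65, -6.44]
```

Call:
move_arm:
  steps:
    - {"dx": 0,"dy": -0.1,"dz": 2,"spin": 0}
    - {"dx": 0,"dy": 0,"dz": 2,"spin": 0}
    - {"dx": 0,"dy": 0,"dz": 1,"spin": 0}
    - {"dx": 0.6,"dy": -0.65,"dz": 0,"spin": 0}
    - {"dx": 0.5,"dy": -0.7,"dz": 0,"spin": 0}
    - {"dx": 0.4,"dy": -0.8,"dz": 0,"spin": 0}
    - {"dx": 0.3,"dy": -0.85,"dz": 0,"spin": 0}
    - {"dx": 0.15,"dy": -0.85,"dz": 0,"spin": 0}
    - {"dx": 0,"dy": -0.9,"dz": 0,"spin": 0}
    - {"dx": -0.1,"dy": -0.85,"dz": 0,"spin": 0}
    - {"dx": -0.2,"dy": -0.8,"dz": 0,"spin": 0}
    - {"dx": 0,"dy": 0,"dz": 0,"spin": 0}

```text
time: 8.75
ee_pos: [0.4994, 0.0184, 0.282]
eef_rot: [0.13, 0.992, -0.0, -0.0]
ft_force: [-0.8, 1.1, -0.4]
width: 0.0004
grip_force: 0.1
```

```bash
python3 plan.py 198 198 1 .098;python3 -c "import h;h.wheel('w3')"
```

```text
tool [0.4994 0.0184 0.282 ] t 8.75 w 0.0004272900257635756 F [-0.8  1.1 -0.4]
[[-0.966, 0.257, -0.0], [0.257, 0.966, -0.0], [0.0, -0.0, -1.0]]
to start [0.02 0.04 0.18]
[0.0, 0.0]
```

View pics/w3.png

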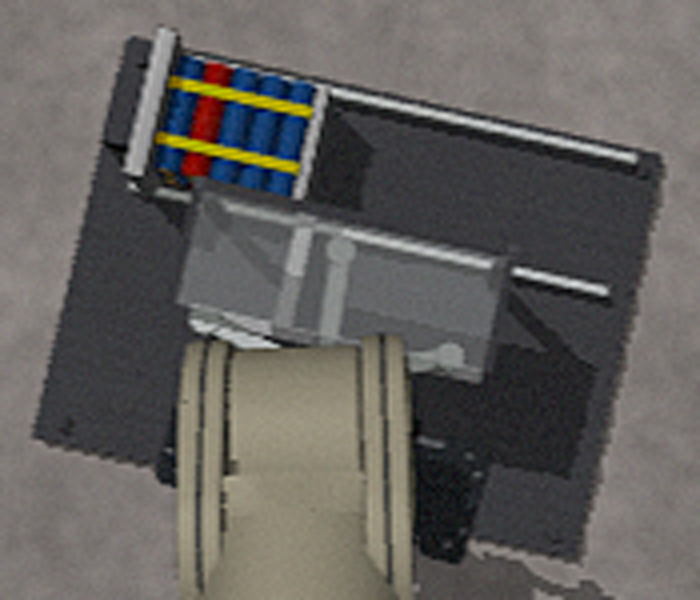

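The pack now reaches almost to the stop: its left edge is at about (172,110), with the stop face at about (168,110). I'll compute the joint angle and pack position.

```bash
python3 - <<'E'
from h import *
c=np.load("w3.npz")
R=lambda p,z:ray(c,(p[0]/4+179.6,p[1]/4+104.6),z)[:2]
for p in((341,250),(450,355)):
    d=R(p,.117)-[.557,.0246]; print(np.linalg.norm(d),np.degrees(np.arctan2(d[1],d[0]))+12.2)
x=np.array([np.cos(.2134),-np.sin(.2134)]);y=-np.array([x[1],-x[0]])
for n,p in(("pusher top +y edge",(306,143)),("+pusher -y",(318,145))): print(n,(R(p,.069)-[.6248,.0095])@y)
print("pack ctr",(R((240,129),.072)-[.6248,.0095])@y)
E
```

```text
0.08576956455995989 4.2687996804259
0.08528743406741074 -66.87849218696076
pusher top +y edge 0.049893435435400466
+pusher -y 0.04151170762408639
pack ctr 0.09604620302812909
```

Joint ≈ 3.85 and the pusher face is at +50 mm, so the pack is at the stop. Now I'll back off, lift and move clear.

Call:
move_arm:
  steps:
    - {"dx": 0,"dy": 0.6,"dz": 0,"spin": 0}
    - {"dx": 0,"dy": 0,"dz": -2.5,"spin": 0}
    - {"dx": 0,"dy": 0,"dz": -2.5,"spin": 0}
    - {"dx": 0,"dy": 0,"dz": -2.5,"spin": 0}
    - {"dx": 0,"dy": 0,"dz": -2.5,"spin": 0}
    - {"dx": 1.5,"dy": 2.5,"dz": 0,"spin": 0}
    - {"dx": 1.5,"dy": 2.5,"dz": 0,"spin": 0}
    - {"dx": 1.5,"dy": 2.5,"dz": 0,"spin": 0}
    - {"dx": 1.5,"dy": 2.5,"dz": 0,"spin": 0}
    - {"dx": 1.5,"dy": 2.5,"dz": 0,"spin": 0}
    - {"dx": 1.5,"dy": 2.5,"dz": 0,"spin": 0}
    - {"dx": 0,"dy": 0,"dz": 0,"spin": 0}

```text
time: 10.0
ee_pos: [0.451, 0.1979, 0.3813]
eef_rot: [0.126, 0.992, 0.0, -0.001]
ft_force: [-0.6, -0.4, 0.1]
width: 0.0005
grip_force: 0.0
```

Call:
move_arm:
  steps:
    - {"dx": 1.5,"dy": 2.5,"dz": 0,"spin": 0}
    - {"dx": 1.5,"dy": 2.5,"dz": 0,"spin": 0}
    - {"dx": 1.5,"dy": 2.5,"dz": 0,"spin": 0}
    - {"dx": 0,"dy": 0,"dz": 0,"spin": 0}
    - {"dx": 0,"dy": 0,"dz": 0,"spin": 0}
    - {"dx": 0,"dy": 0,"dz": 0,"spin": 0}
    - {"dx": 0,"dy": 0,"dz": 0,"spin": 0}

```text
time: 10.7
ee_pos: [0.4288, 0.2766, 0.3818]
eef_rot: [0.13, 0.992, -0.0, 0.0]
ft_force: [-0.4, -0.3, -0.2]
width: 0.0002
grip_force: 0.0
```

```bash
python3 -c "import h;h.wheel('w4')"
```

```text
(no output)
```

View pics/w4.png

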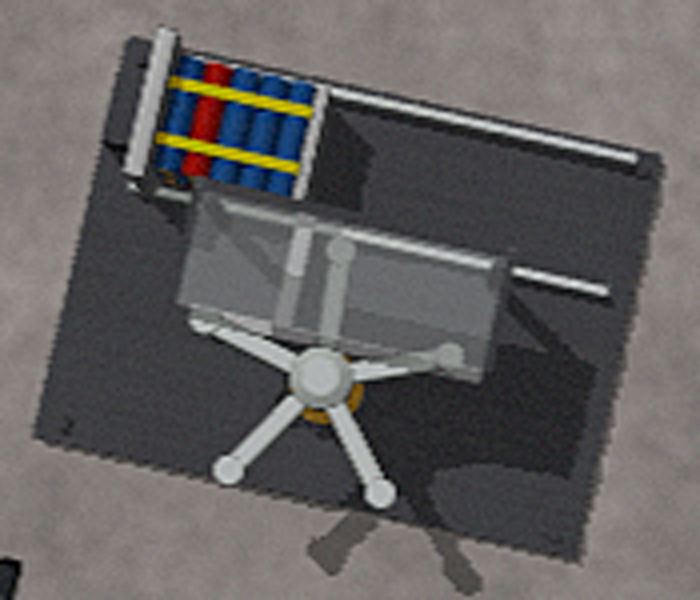

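The pack at (240,128) sits flat against the stop at (160,105), the pusher is behind it at (312,143), the wheel is free and the arm is clear. I'll hand it in.

```bash
python3 -c "
from bench import job
print(job.close_job())"
```

```text
the job is handed in; nothing more can be done
None
```

The job is handed in: three pushes turned the star wheel to about 3.85 rad, the last picture shows the pack flat at the end stop with the arm clear, and the hand-in returned no verdict.

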